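# Close up the cask, the demijohn and the sample can after racking

### The arm

A 6-joint arm with a two-finger parallel gripper is mounted at the origin on the work surface; the furniture and walls round the work are solid. World frame = base frame: x ahead of the robot, y to its left, z up, the work surface at z = 0. Lengths are in mm, angles in rad, forces in N, time in s.
With the tool pointing down it reaches from about 275 to 750 mm from the base axis. Payload 10.2 kg.
Tool frame: the origin (TCP) lies midway between the tips of the shut fingers; the grasp point (between the pads) lies 19 mm behind it; z points along the fingers, y is the line along which they close (so a half turn about z gives the same grasp; the last joint's range is limited). The gripper opens to 85 mm and grips with 20 to 120 N. Pads are 22 mm wide; open, the fingers measure 114 mm over their backs; the gripper's body (76 mm by 85 mm) begins 54 mm behind the grasp point. The pads swing forward as they close: fully open they stand 13 mm farther back than shut.
Start: joints at [-0.223, 0.313, 1.498, -0, 1.331, -0.223], TCP at [525.006, -0.013, 231.294] pointing down, gripper open.
Joint ranges: [-2.94, 2.94], [-0.97, 2.17], [0.19, 2.56], [-1.23, 4.37], [0.02, 3.11], [-2.88, 2.88]. Speed limits (rad/s): [2.39, 2.39, 3.01, 3.14, 3.14, 3.14].

### API

Orientations are given as a unit quaternion [w, x, y, z].
In Python, from rig import sense, capture, finish_job, find_in, place_of gives the robot as it stands. The module is installed in compiled form; this text tells all that it offers.
- The arm moves only by the shell command python3 -m jog 'ROWS' [FORCE]. ROWS is JSON, a list of rows, each an object of numbers: "tx", "ty", "tz": the shift along the tool's x, y, z in mm; "ax", "ay", "az": the turn, a rotation vector about the tool's x, y, z in rad; "jaw": the closure, from -1 (fully open) to 1 (shut), so that 0 is half open. In form: [{"tx": .., "ty": .., "tz": .., "ax": .., "ay": .., "az": .., "jaw": ..}, ...]. A call has 1 to 5 rows; each row shifts and turns the commanded pose from where the row before left it, along the tool's axes as they then stand; what a row does not reach is not made up. A row lasts 1/8 s, in which the tool goes at most 62.5 mm and 10.7 degrees, less where a joint would pass 70% of its speed; a pose out of reach is approached as far as the arm can. A call with a gripper value outside its range is refused whole. The fingers move at their own pace and stop on an object; FORCE is the grip in N (left out, the last holds). Time passes only in rows, so rows that do not move let the fingers close. It gives the time, the measured TCP pose, the force, the opening and the grip force at its end, in the units of the state.
- sense(): the state, without advancing time (a new reading comes with each control period).
- capture(name): name is "scene" or "side" or "wrist"; returns a dict with "color" (400x640x3 uint8, red, green, blue), "depth" (400x640 float32, mm along the optical axis (not along the pixel's ray), 0 where there is no reading), "fx", "fy", "cx", "cy" (pixels), "k1" (the pictures are not rectified: a ray, as slopes to the right and down, at radius r is drawn at 1 + k1 r^2 times it, then the intrinsics apply), "camera_from_world" (4x4, takes a point from world to camera coordinates); the wrist camera has in their place "mount" (4x4, takes a point from camera to tool coordinates, whose origin is the TCP and whose axes are the flange's). Camera axes: x right, y up, looking along -z (the intrinsics and any distortion apply to the point x, -y, -z); pixel columns grow to the right and rows downward; lengths in mm; the calibration is good to about 2 mm. A picture is of the moment at which its call begins: read the wrist's pose just before it.
- finish_job(): hands the job in; it is judged then, once.
Trained networks look in the newest picture that a camera, given by its name, has taken for a name from the list of things; names that differ only in an ending like _2 or _b are one class to them, and where a whole thing is asked for, a point or a joint stands for the part that bears it (a point fixed in the world has none). Each returns a list of dicts, best first, with "conf" (0 to 1); they miss things now and then, are a little off and sometimes report something else, mostly with a low value. They report only what shows in the picture. A call takes as long as a camera call.
- find_in(query, camera): "centre" ([column, row] in pixels, amid what is visible of it).
- place_of(query, camera): "centre" ([column, row] in pixels: a listed point, or the origin of a listed thing).
The state is a dict: "time_s": time; "joints": joint angles; "dq": joint speeds; "tau": joint torques, N m; "eef_pos": TCP position; "ee_rot": TCP orientation; "force": force on the tool from outside, world axes, zero at the start; "wrist_torque": the same for the moment, N m; "grip_width": opening from 0.0 (shut) to 1.0 (fully open); "grip_force": force on a finger pad.
Only numpy, scipy, OpenCV 4.12 (cv2) and the standard library are available. Lean on these libraries where they do the work, as an engineer would, in place of code of your own. Each camera call takes 0.05 s, during which the arm holds its last target. There are 200 camera calls.

### The job

The wine has been racked, so close up the three vessels: put the turned beech bung in the bunghole of the oak cask, the solid black rubber bung in the neck of the steel can, and the cream-coloured bored bung in the neck of the green glass demijohn, each upright and pushed fully home. Once the bored bung is home in the demijohn, fit the red-capped airlock in its hole, pushed down until its body sits on the bung. Let go of everything, and do not knock over the wine bottle.

Things in the scene. Friction and masses are not known exactly. Their poses are not given: they have to be found in the camera images.
- beech_bung: turned beech barrel bung standing narrow end down, light wood, tapered: 42 mm across just above its lightly rounded bottom, 50 mm across near the top, 35 mm tall. Origin: centre of its underside, z up. Loose. Grasp it across the upper part (50 mm).
- black_bung: solid black rubber bung standing narrow end down, 40 mm tall: a tapered stem 24 mm long (25 mm across at its bevelled tip, 34 mm at its top), and over it a flanged head 49 mm across and 16 mm high (from 24 to 40 mm). Origin: centre of its underside, z up. Loose. Grasp it by the head.
- bored_bung: cream silicone bung with a hole through its axis, narrow end down, 42 mm tall: tapered stem 26 mm long (27 mm across at the tip, 39 mm at its top), over it a head 55 mm across, 16 mm high. The hole is 25 mm across at the top, funnels to 16 mm 10 mm down, and to 13.6 mm at the bottom. Origin: centre of its underside, z up. Loose; grasp it by the head.
- airlock: clear cylinder 38 mm across, 46 to 92 mm above the origin; red cap (40 mm across) up to 102 mm, knob to 106 mm; below, a stem 46 mm long, 10 mm across, 7 mm at the tip. Origin: stem tip, z up. Loose; stands with its stem in a fixed round beech block (60 mm across, 50 mm high), cylinder resting on it. Grasp the cylinder. Home, it rests on the bung's top, origin 4 mm below the bung's origin.
- cask: small oak cask lying on a dark cradle, fixed, 150 mm long, 130 mm thick. Origin: on the counter, straight below the bunghole; z up, x along the cask. Bunghole on top: round brass bushing 68 mm across, its rim 144 mm above the origin. The opening narrows from 56 mm at the rim to 45 mm 4 mm down, then tapers to 41 mm 24 mm down. Beech bung home (wedged): its origin about 122 mm above the cask's.
- demijohn: small green glass demijohn, fixed, round, 120 mm across, with a glass handle loop at the neck, below the mouth. Origin: on the counter, on the axis; z up. The mouth's rim is 165 mm above the origin, 60 mm across; the opening narrows from 49 mm at the rim to 42 mm 6 mm down; the neck is 46 mm deep. Bored bung home: its head rests on the rim, its origin 139 mm above the demijohn's.
- can: stainless steel sample can, fixed, round, 110 mm across (138 mm over its two side handles), with a short neck. Origin: on the counter, on the axis; z up. The neck's rim is 150 mm above the origin, 55 mm across; the opening narrows from 44 mm at the rim to 37 mm 5 mm down; the neck is 31 mm deep. Black bung home: its head rests on the rim, its origin 126 mm above the can's.
- bottle: half bottle of sparkling wine with a pale foil top, 69 mm across and 260 mm tall, standing loose at the far right corner of the counter. Origin: centre of its underside. Not to be knocked over.

How it is judged:
By the outcome, as a careful person would: the job done as asked, in the order asked, and still so for the second after the job is handed in, with the robot touching nothing.
It also fails if it takes over 109 s, if anything falls off the work surface, if the arm or the gripper's body presses on something with over 40 N, if the wrist force passes 120 N, or if a joint passes its speed limit or range.

## Working session

There is one attempt and no reset: what is moved stays moved. The work goes in short steps, Python scripts to look and compute and a shell command to move; the robot and the scene stay as the last step left them, time stands still between calls to the robot, and variables do not carry over. Pictures are saved under pics/ and viewed, at most 14 in all, crops included, and the job is handed in when it is done.

```bash
mkdir -p pics; cat > h.py <<'E'
import numpy as np, cv2
from rig import sense, capture, finish_job, find_in, place_of
from scipy.spatial.transform import Rotation as R
def c2w(c, s=None):
    if 'camera_from_world' in c: return np.linalg.inv(np.array(c['camera_from_world']))
    T=np.eye(4); q=s['ee_rot']; T[:3,:3]=R.from_quat([q[1],q[2],q[3],q[0]]).as_matrix(); T[:3,3]=s['eef_pos']
    return T@np.array(c['mount'])
def ray(c,u,v):
    x=(np.asarray(u,float)-c['cx'])/c['fx']; y=(np.asarray(v,float)-c['cy'])/c['fy']
    a,b=x,y
    for _ in range(8):
        k=1+c['k1']*(a*a+b*b); a,b=x/k,y/k
    return a,b
def at_depth(c,T,u,v,d):
    a,b=ray(c,u,v); p=np.stack([a*d,-b*d,-d*np.ones_like(a),np.ones_like(a)])
    return (T@p)[:3].T
def at_z(c,T,u,v,z):
    a,b=ray(c,u,v); d=T[:3,:3]@np.array([a,-b,-1.]); o=T[:3,3]
    return o+d*(z-o[2])/d[2]
def cloud(c,T):
    v,u=np.mgrid[:400,:640]; D=c['depth']; P=at_depth(c,T,u.ravel(),v.ravel(),D.ravel().astype(float)).reshape(400,640,3)
    P[D<=0]=np.nan
    return P
def save(c,n): cv2.imwrite('pics/'+n,np.ascontiguousarray(c['color'][:,:,::-1]))
E
python3 - <<'E'
from h import *
for cam in ['scene','side']:
    c=capture(cam); T=c2w(c); save(c,cam+'.png'); np.savez(cam+'.npz',**c)
    P=cloud(c,T)
    print(cam,T[:3,3].round())
    for q in ['beech_bung','black_bung','bored_bung','airlock','cask','demijohn','can','bottle']:
        r=find_in(q,cam)[:1]; o=place_of(q,cam)[:1]
        for x in r:
            u,v=map(int,np.round(x['centre'])); print(q,'find',(u,v),round(x['conf'],2),P[v,u].round(),end=' ')
        for x in o: print('origin px',np.round(x['centre'],1),round(x['conf'],2),at_z(c,T,*x['centre'],0).round(),end='')
        print()
E
```

```text
scene [  33. -786.  849.]
beech_bung find (293, 212) 0.64 [ 401. -193.   33.] origin px [293.8 221.1] 0.81 [ 402. -192.    0.]
black_bung find (376, 273) 0.91 [ 440. -427.   41.] origin px [373.8 280.7] 0.57 [ 444. -420.    0.]
bored_bung find (342, 264) 0.56 [ 402. -367.   34.] origin px [341.  272.8] 0.69 [ 402. -365.    0.]
airlock find (298, 233) 0.66 [ 346. -295.  105.] origin px [300.  257.2] 0.88 [ 356. -282.    0.]
cask find (313, 154) 0.97 [ 492. -144.  121.] origin px [316.9 173.4] 0.72 [ 535. -100.    0.]
demijohn find (280, 116) 0.63 [516.  29. 107.] origin px [283.1 136.9] 0.76 [544.  66.   0.]
can find (363, 200) 0.69 [ 502. -305.  107.] origin px [361.  216.4] 0.79 [ 534. -272.    0.]
bottle find (430, 219) 0.82 [ 556. -438.  135.] origin px [421.5 249.5] 0.69 [ 579. -422.   -0.]
side [1038.  -79.  703.]
beech_bung find (319, 183) 0.89 [ 402. -190.   38.] origin px [321.4 192.5] 0.59 [ 399. -185.   -0.]
black_bung find (229, 191) 0.81 [ 464. -408.   41.] origin px [232.4 197.1] 0.57 [ 448. -413.    0.]
bored_bung find (254, 175) 0.87 [ 389. -366.   29.] origin px [256.8 184.8] 0.63 [ 396. -361.    0.]
airlock find (284, 153) 0.87 [ 375. -282.  104.] origin px [289.9 178.3] 0.71 [ 359. -278.    0.]
cask find (350, 220) 0.55 [584. -98. 131.] origin px [346.8 239.9] 0.71 [ 540. -103.    0.]
origin px [416.9 250.1] 0.76 [546.  59.   0.]
can find (276, 210) 0.81 [ 569. -254.  118.] 
bottle find (198, 208) 0.63 [ 606. -406.  142.] origin px [214.  239.2] 0.8 [ 584. -414.    0.]
```

View pics/scene.png

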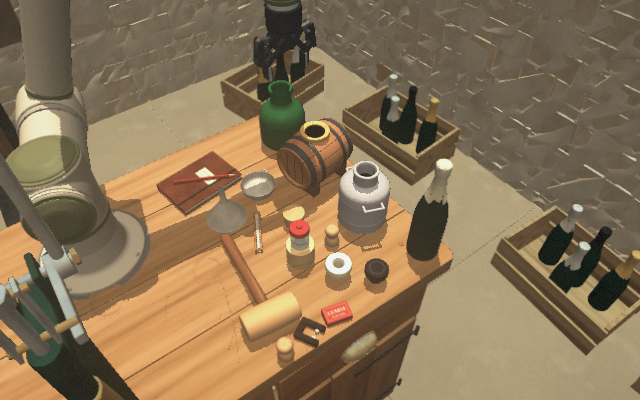

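View pics/side.png

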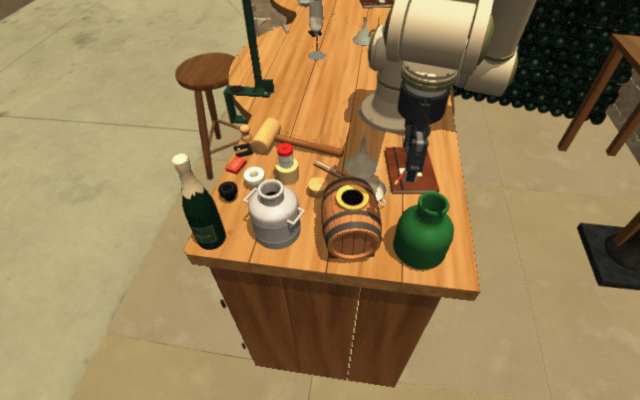

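Both pictures agree with the networks. In the scene picture the black bung is at (376,270), bored bung (338,265), airlock (300,240) and beech bung (293,213). The cask mouth is at (317,130), the can neck at (365,172), the demijohn at (280,88), and a small loose cork at (332,234).

```bash
python3 - <<'E'
from h import *
s=sense(); c=capture('wrist'); T=c2w(c,s); save(c,'w0.png')
print(s['time_s'],s['eef_pos'],s['ee_rot'],R.from_quat(np.roll(s['ee_rot'],-1)).as_matrix().round(3).tolist()); print(T.round(2).tolist(), np.array(c['mount']).round(2).tolist(),c['fx'],c['cx'],c['cy'],c['k1'])
for cam in ['scene','side']:
    c=dict(np.load(cam+'.npz')); T=c2w(c); P=cloud(c,T)
    for n,zr,b in [('cask',144,(500,580,-140,-60)),('can',150,(490,575,-310,-230)),('demijohn',165,(500,590,10,110))]:
        m=(abs(P[...,2]-zr)<5)&(P[...,0]>b[0])&(P[...,0]<b[1])&(P[...,1]>b[2])&(P[...,1]<b[3])
        q=P[m]; 
        if len(q)>5:
            (x,y),r=cv2.minEnclosingCircle(q[:,:2].astype(np.float32)); print(cam,n,len(q),round(x),round(y),round(r),q.mean(0).round())
    if cam=='scene':
        print('cork',P[228:240:2,332].round())
E
```

```text
1.7 [ 5.25009625e+02 -3.22616412e-02  2.31297825e+02] [1.68077561e-05 7.07124628e-01 7.07088934e-01 2.84669597e-08] [[0.0, 1.0, 0.0], [1.0, -0.0, -0.0], [-0.0, 0.0, -1.0]]
[[1.0, 0.0, 0.0, 525.5], [-0.0, 0.95, 0.31, 78.5], [0.0, -0.31, 0.95, 373.21], [0.0, 0.0, 0.0, 1.0]] [[-0.0, 0.95, 0.31, 78.53], [1.0, 0.0, 0.0, 0.49], [-0.0, 0.31, -0.95, -141.91], [0.0, 0.0, 0.0, 1.0]] 284.28172432138683 314.90897652939134 199.03488358315164 -0.043713095029085214
scene cask 317 529 -99 35 [531. -98. 141.]
scene can 207 536 -269 28 [ 537. -269.  148.]
scene demijohn 143 540 61 31 [540.  59. 163.]
cork [[ 436. -288.   46.]
 [ 434. -291.   44.]
 [ 431. -295.   44.]
 [ 428. -299.   44.]
 [ 428. -300.   37.]
 [ 431. -296.   24.]]
side cask 651 533 -99 37 [532. -99. 142.]
side can 249 537 -270 28 [ 537. -271.  149.]
side demijohn 331 544 61 31 [544.  61. 164.]
```

View pics/w0.png

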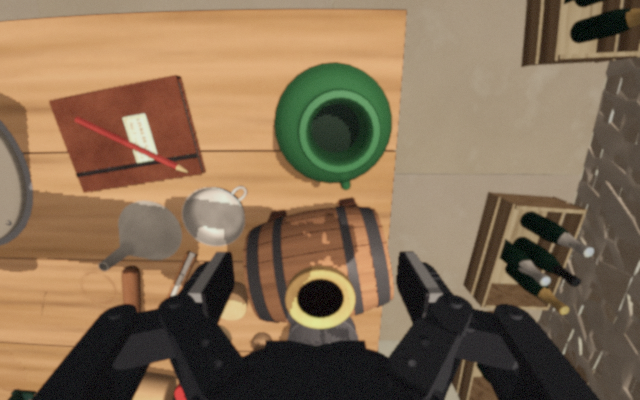

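The wrist view shows the demijohn mouth at (345,135) and the cask bushing at (320,297). From the start pose, tool x is world y, tool y is world x, and tool z points down. Next I go over the beech bung.

```bash
python3 -m jog '[{"tx":-38,"ty":-25},{"tx":-38,"ty":-25},{"tx":-38,"ty":-25},{"tx":-38,"ty":-25},{"tx":-38,"ty":-24}]' 40
python3 -m jog '[{"tz":40},{"tz":40},{"tz":30},{}]'
cat >> h.py <<'E'
def wlook(q, ztop, name=None):
    s=sense(); c=capture('wrist'); T=c2w(c,s); P=cloud(c,T)
    if name: save(c,name)
    for r in find_in(q,'wrist')[:2]:
        u,v=map(int,np.round(r['centre'])); print('find',(u,v),round(r['conf'],2),P[v,u].round(1))
    for r in place_of(q,'wrist')[:2]: print('origin',np.round(r['centre']),round(r['conf'],2),at_z(c,T,*r['centre'],0).round(1))
    print('tcp',np.round(s['eef_pos'],1)); return s,c,T,P
def disc(P,ctr,zlo,zhi,rad=40):
    m=(P[...,2]>zlo)&(P[...,2]<zhi)&(np.hypot(P[...,0]-ctr[0],P[...,1]-ctr[1])<rad)
    q=P[m]; (x,y),r=cv2.minEnclosingCircle(q[:,:2].astype(np.float32)); print('disc',len(q),'circ',round(x,1),round(y,1),round(r,1),'mean',q.mean(0).round(1)); return x,y
E
python3 - <<'E'
from h import *
s,c,T,P=wlook('beech_bung',35,'w1.png'); disc(P,(401,-189),31,40)
disc(P,(401,-189),31,40,30)
E
```

```text
origin [234. 294.] 0.85 [ 399.5 -197.7    0. ]
tcp [525.   -0.  231.3]
disc 484 circ 401.9 -194.5 24.7 mean [ 409.  -195.9   34.3]
disc 483 circ 401.9 -194.5 24.7 mean [ 409.  -195.8   34.3]schema error: expected keys tx, ty, tz, ax, ay, az, jaw
schema error: expected keys tx, ty, tz, ax, ay, az, jaw
```

View pics/w1.png

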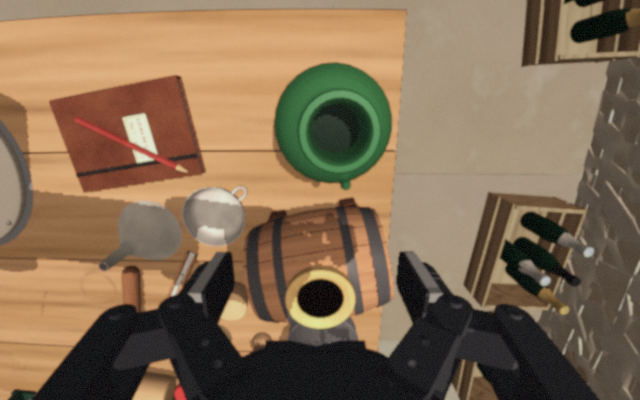

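The view is unchanged because the rows were refused: every row needs all the keys.

```bash
python3 -m jog '[{"tx":-38,"ty":-25,"tz":0,"ax":0,"ay":0,"az":0,"jaw":-1},{"tx":-38,"ty":-25,"tz":0,"ax":0,"ay":0,"az":0,"jaw":-1},{"tx":-38,"ty":-25,"tz":0,"ax":0,"ay":0,"az":0,"jaw":-1},{"tx":-38,"ty":-25,"tz":0,"ax":0,"ay":0,"az":0,"jaw":-1},{"tx":-38,"ty":-24,"tz":0,"ax":0,"ay":0,"az":0,"jaw":-1}]' 40
python3 -m jog '[{"tx":0,"ty":0,"tz":40,"ax":0,"ay":0,"az":0,"jaw":-1},{"tx":0,"ty":0,"tz":40,"ax":0,"ay":0,"az":0,"jaw":-1},{"tx":0,"ty":0,"tz":30,"ax":0,"ay":0,"az":0,"jaw":-1},{"tx":0,"ty":0,"tz":0,"ax":0,"ay":0,"az":0,"jaw":-1}]'
python3 - <<'E'
from h import *
s,c,T,P=wlook('beech_bung',35,'w2.png'); disc(P,(401,-191),31,40)
E
```

```text
time_s: 2.52
eef_pos: [400.1, -191.1, 231.5]
ee_rot: [0.0, 0.707, 0.707, 0.0]
force: [0.1, -0.4, 0.7]
grip_width: 1.001
grip_force: 0.0
time_s: 3.02
eef_pos: [400.3, -189.4, 120.1]
ee_rot: [-0.002, 0.707, 0.707, -0.0]
force: [0.5, 0.2, -0.0]
grip_width: 0.999
grip_force: 0.0
find (315, 208) 0.58 [ 400.6 -192.5   34.4]
origin [316. 198.] 0.56 [ 401.5 -194.8    0. ]
tcp [ 400.3 -189.4  120.1]
disc 2454 circ 401.3 -195.0 24.8 mean [ 401.3 -193.9   34.4]
```

View pics/w2.png

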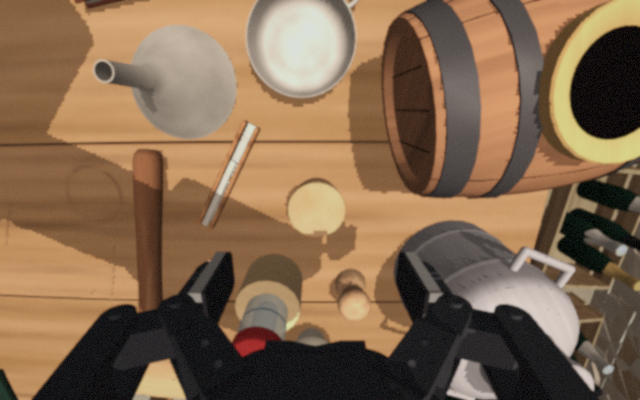

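The beech bung is at pixel (316,208), world (401,-194), with nothing in the way of the fingers.

```bash
python3 -m jog '[{"tx":-5,"ty":1,"tz":35,"ax":0,"ay":0,"az":0,"jaw":-1},{"tx":0,"ty":0,"tz":40,"ax":0,"ay":0,"az":0,"jaw":-1},{"tx":0,"ty":0,"tz":24,"ax":0,"ay":0,"az":0,"jaw":-1},{"tx":0,"ty":0,"tz":0,"ax":0,"ay":0,"az":0,"jaw":1},{"tx":0,"ty":0,"tz":0,"ax":0,"ay":0,"az":0,"jaw":1}]' 40
python3 -m jog '[{"tx":0,"ty":0,"tz":0,"ax":0,"ay":0,"az":0,"jaw":1},{"tx":0,"ty":0,"tz":0,"ax":0,"ay":0,"az":0,"jaw":1},{"tx":0,"ty":0,"tz":0,"ax":0,"ay":0,"az":0,"jaw":1}]'
python3 -m jog '[{"tx":0,"ty":0,"tz":-40,"ax":0,"ay":0,"az":0,"jaw":1},{"tx":0,"ty":0,"tz":-50,"ax":0,"ay":0,"az":0,"jaw":1},{"tx":0,"ty":0,"tz":-50,"ax":0,"ay":0,"az":0,"jaw":1},{"tx":0,"ty":0,"tz":-40,"ax":0,"ay":0,"az":0,"jaw":1},{"tx":0,"ty":0,"tz":0,"ax":0,"ay":0,"az":0,"jaw":1}]'
python3 - <<'E'
from h import *
c=capture('wrist');save(c,'w3.png');print(sense()['eef_pos'])
E
```

```text
time_s: 3.8
eef_pos: [402.9, -195.7, 23.8]
ee_rot: [0.001, 0.707, 0.707, 0.0]
force: [0.3, -0.4, 0.3]
grip_width: 0.604
grip_force: 0.4
time_s: 4.18
eef_pos: [402.8, -195.7, 24.3]
ee_rot: [0.002, 0.707, 0.707, 0.0]
force: [-1.7, 1.8, 8.8]
grip_width: 0.536
grip_force: 39.6
time_s: 4.8
eef_pos: [403.0, -195.8, 206.1]
ee_rot: [0.004, 0.707, 0.707, 0.0]
force: [0.0, 0.5, -1.0]
grip_width: 0.537
grip_force: 41.6
[ 402.33305341 -195.22709624  204.01915359]
```

View pics/w3.png

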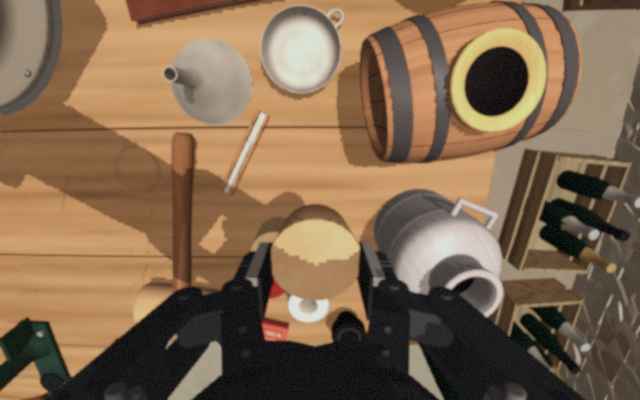

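The bung is held between the pads at (315,250). The width reads 45.6 mm, so I check from the depth whether it has tilted.

```bash
cat >> h.py <<'E'
def held(box):
    s=sense(); c=capture('wrist'); T=c2w(c,s); P=cloud(c,T)-np.array(s['eef_pos'])
    u0,u1,v0,v1=box; 
    for v in range(v0,v1,8): print(v,[tuple(P[v,u].round(0).astype(int)) if np.isfinite(P[v,u]).all() else None for u in range(u0,u1,15)])
    return P
E
python3 - <<'E'
from h import *
held((275,365,200,310))
E
```

```text
200 [(np.int64(-50), np.int64(-35), np.int64(-203)), (np.int64(-31), np.int64(-36), np.int64(-205)), (np.int64(-12), np.int64(-35), np.int64(-204)), (np.int64(8), np.int64(-36), np.int64(-205)), (np.int64(27), np.int64(-36), np.int64(-205)), (np.int64(46), np.int64(-36), np.int64(-205))]
208 [(np.int64(-51), np.int64(-46), np.int64(-205)), (np.int64(-31), np.int64(-47), np.int64(-206)), (np.int64(-5), np.int64(22), np.int64(-16)), (np.int64(3), np.int64(23), np.int64(-12)), (np.int64(27), np.int64(-47), np.int64(-205)), (np.int64(47), np.int64(-47), np.int64(-206))]
216 [(np.int64(-51), np.int64(-58), np.int64(-206)), (np.int64(-14), np.int64(18), np.int64(-12)), (np.int64(-5), np.int64(24), np.int64(2)), (np.int64(3), np.int64(24), np.int64(3)), (np.int64(12), np.int64(20), np.int64(-7)), (np.int64(47), np.int64(-57), np.int64(-203))]
224 [(np.int64(-48), np.int64(-59), np.int64(-183)), (np.int64(-12), np.int64(21), np.int64(7)), (np.int64(-5), np.int64(23), np.int64(10)), (np.int64(3), np.int64(23), np.int64(10)), (np.int64(11), np.int64(23), np.int64(10)), (np.int64(48), np.int64(
[... 2020 characters left out ...]
.int64(-16), np.int64(9)), (np.int64(11), np.int64(-16), np.int64(9)), (np.int64(51), np.int64(-169), np.int64(-205))]
296 [(np.int64(-40), np.int64(-102), np.int64(-99)), (np.int64(-32), np.int64(-160), np.int64(-175)), (np.int64(-5), np.int64(-20), np.int64(10)), (np.int64(3), np.int64(-20), np.int64(11)), (np.int64(30), np.int64(-183), np.int64(-205)), (np.int64(52), np.int64(-183), np.int64(-205))]
304 [(np.int64(-58), np.int64(-196), np.int64(-204)), (np.int64(-31), np.int64(-163), np.int64(-163)), (np.int64(-12), np.int64(-175), np.int64(-178)), (np.int64(7), np.int64(-162), np.int64(-162)), (np.int64(30), np.int64(-196), np.int64(-204)), (np.int64(53), np.int64(-197), np.int64(-205))]
```

Level top at TCP+10, so the bung is upright and its origin is TCP−25. Now to the cask.

```bash
python3 - <<'E'
from h import *
s=sense(); c=capture('wrist'); T=c2w(c,s); P=cloud(c,T)
disc(P,(532,-99),139,149,45); disc(P,(537,-270),146,154,40)
E
python3 -m jog '[{"tx":20,"ty":28,"tz":0,"ax":0,"ay":0,"az":0,"jaw":1},{"tx":25,"ty":34,"tz":0,"ax":0,"ay":0,"az":0,"jaw":1},{"tx":25,"ty":34,"tz":0,"ax":0,"ay":0,"az":0,"jaw":1},{"tx":25,"ty":34,"tz":0,"ax":0,"ay":0,"az":0,"jaw":1},{"tx":0,"ty":0,"tz":0,"ax":0,"ay":0,"az":0,"jaw":1}]'
python3 - <<'E'
from h import *
s=sense(); c=capture('wrist'); T=c2w(c,s); P=cloud(c,T); print(s['eef_pos'])
disc(P,(532,-99),139,149,45); disc(P,(542,61),160,168,45)
disc(P,(532,-99),205,225,30)
E
```

```text
disc 7662 circ 530.2 -99.6 34.6 mean [529.9 -98.5 141.4]
disc 849 circ 537.5 -268.9 27.8 mean [ 543.9 -259.3  148.7]
time_s: 5.58
eef_pos: [532.8, -98.3, 200.7]
ee_rot: [-0.001, 0.706, 0.708, -0.0]
force: [-0.0, -0.6, -0.4]
grip_width: 0.535
grip_force: 41.6
[532.79806877 -98.30267076 200.70181543]
disc 2872 circ 529.9 -99.5 33.9 mean [528.4 -85.2 141.9]
disc 782 circ 543.3 37.8 19.4 mean [543.1  34.5 163.4]
disc 6702 circ 532.0 -94.8 28.7 mean [532.9 -95.2 211.3]
```

```bash
python3 -m jog '[{"tx":-2.5,"ty":-1.5,"tz":10,"ax":0,"ay":0,"az":0,"jaw":1},{"tx":0,"ty":0,"tz":15,"ax":0,"ay":0,"az":0,"jaw":1},{"tx":0,"ty":0,"tz":12,"ax":0,"ay":0,"az":0,"jaw":1},{"tx":0,"ty":0,"tz":5,"ax":0,"ay":0,"az":0,"jaw":1},{"tx":0,"ty":0,"tz":3,"ax":0,"ay":0,"az":0,"jaw":1}]'
python3 -m jog '[{"tx":0,"ty":0,"tz":3,"ax":0,"ay":0,"az":0,"jaw":1},{"tx":0,"ty":0,"tz":2,"ax":0,"ay":0,"az":0,"jaw":1},{"tx":0,"ty":0,"tz":0,"ax":0,"ay":0,"az":0,"jaw":1}]'
```

```text
time_s: 6.25
eef_pos: [530.4, -102.3, 157.1]
ee_rot: [-0.0, 0.707, 0.707, 0.0]
force: [-1.6, 2.5, 2.4]
grip_width: 0.535
grip_force: 41.9
time_s: 6.62
eef_pos: [530.3, -101.7, 152.5]
ee_rot: [-0.001, 0.707, 0.707, 0.0]
force: [-3.3, 5.3, 3.4]
grip_width: 0.54
grip_force: 42.0
```

```bash
python3 -m jog '[{"tx":1,"ty":-0.5,"tz":2,"ax":0,"ay":0,"az":0,"jaw":1},{"tx":0,"ty":0,"tz":2,"ax":0,"ay":0,"az":0,"jaw":1},{"tx":0,"ty":0,"tz":2,"ax":0,"ay":0,"az":0,"jaw":1},{"tx":0,"ty":0,"tz":0,"ax":0,"ay":0,"az":0,"jaw":1}]'
python3 - <<'E'
from h import *
s=sense(); c=capture('wrist'); T=c2w(c,s); P=cloud(c,T); print(s['eef_pos'],s['force'])
m=(np.hypot(P[...,0]-531,P[...,1]+100)<18)&(abs(P[...,2]-160)<20);q=P[m];A=np.c_[q[:,:2]-[531,-100],np.ones(len(q))];print(len(q),np.linalg.lstsq(A,q[:,2],rcond=None)[0])
E
```

```text
time_s: 7.12
eef_pos: [529.9, -100.7, 146.8]
ee_rot: [-0.0, 0.707, 0.707, 0.0]
force: [-3.1, 8.5, 7.2]
grip_width: 0.537
grip_force: 42.3
[ 529.94852055 -100.66163485  146.78719117] [-3.14595696  8.47417669  7.17258207]
3186 [-7.99220840e-03  1.25150041e-02  1.56752281e+02]
```

Top at 156.8 and level, against 157 nominal. I press a little more to wedge it.

```bash
python3 -m jog '[{"tx":0,"ty":0,"tz":1.5,"ax":0,"ay":0,"az":0,"jaw":1},{"tx":0,"ty":0,"tz":1,"ax":0,"ay":0,"az":0,"jaw":1},{"tx":0,"ty":0,"tz":0,"ax":0,"ay":0,"az":0,"jaw":1}]'
```

```text
time_s: 7.55
eef_pos: [530.0, -100.5, 145.8]
ee_rot: [-0.0, 0.707, 0.707, 0.001]
force: [-8.1, 10.1, 20.7]
grip_width: 0.537
grip_force: 43.5
```

```bash
python3 -m jog '[{"tx":0,"ty":0,"tz":-2,"ax":0,"ay":0,"az":0,"jaw":-1},{"tx":0,"ty":0,"tz":0,"ax":0,"ay":0,"az":0,"jaw":-1},{"tx":0,"ty":0,"tz":0,"ax":0,"ay":0,"az":0,"jaw":-1},{"tx":0,"ty":0,"tz":-20,"ax":0,"ay":0,"az":0,"jaw":1},{"tx":0,"ty":0,"tz":-15,"ax":0,"ay":0,"az":0,"jaw":1}]'
python3 -m jog '[{"tx":0,"ty":0,"tz":0,"ax":0,"ay":0,"az":0,"jaw":1},{"tx":0,"ty":0,"tz":0,"ax":0,"ay":0,"az":0,"jaw":1},{"tx":0,"ty":0,"tz":0,"ax":0,"ay":0,"az":0,"jaw":1},{"tx":0,"ty":0,"tz":0,"ax":0,"ay":0,"az":0,"jaw":1}]'
python3 - <<'E'
from h import *
s=sense(); c=capture('wrist'); T=c2w(c,s); P=cloud(c,T); print(s['eef_pos'],s['force'])
m=(np.hypot(P[...,0]-531,P[...,1]+100)<22)&(abs(P[...,2]-157)<10);q=P[m];A=np.c_[q[:,:2]-[531,-100],np.ones(len(q))];print(len(q),np.linalg.lstsq(A,q[:,2],rcond=None)[0],q.mean(0))
E
```

```text
time_s: 8.18
eef_pos: [530.1, -101.7, 181.4]
ee_rot: [0.0, 0.707, 0.707, -0.0]
force: [0.5, -0.2, -0.3]
grip_width: 0.606
grip_force: 0.0
time_s: 8.68
eef_pos: [529.9, -101.5, 180.4]
ee_rot: [-0.0, 0.707, 0.707, -0.0]
force: [-0.5, 0.5, 0.3]
grip_width: -0.001
grip_force: 0.0
[ 529.88017333 -101.4620515   180.38575881] [-0.48302029  0.49429942  0.29875243]
2543 [-5.04942466e-03  1.63733787e-02  1.56090711e+02] [531.16764546 -94.80031198 156.17500077]
```

```bash
python3 -m jog '[{"tx":2,"ty":0.5,"tz":12,"ax":0,"ay":0,"az":0,"jaw":1},{"tx":0,"ty":0,"tz":10,"ax":0,"ay":0,"az":0,"jaw":1},{"tx":0,"ty":0,"tz":3,"ax":0,"ay":0,"az":0,"jaw":1},{"tx":0,"ty":0,"tz":2,"ax":0,"ay":0,"az":0,"jaw":1},{"tx":0,"ty":0,"tz":1,"ax":0,"ay":0,"az":0,"jaw":1}]'
```

```text
time_s: 9.35
eef_pos: [530.5, -99.0, 155.9]
ee_rot: [0.001, 0.707, 0.707, 0.0]
force: [-13.6, 6.5, 31.7]
grip_width: 0.001
grip_force: 15.2
```

```bash
python3 -m jog '[{"tx":0,"ty":0,"tz":-30,"ax":0,"ay":0,"az":0,"jaw":-1},{"tx":-25,"ty":-6,"tz":-45,"ax":0,"ay":0,"az":0,"jaw":-1},{"tx":-45,"ty":-13,"tz":0,"ax":0,"ay":0,"az":0,"jaw":-1},{"tx":-45,"ty":-13,"tz":0,"ax":0,"ay":0,"az":0,"jaw":-1},{"tx":-45,"ty":-13,"tz":0,"ax":0,"ay":0,"az":0,"jaw":-1}]'
python3 -m jog '[{"tx":-45,"ty":-13,"tz":0,"ax":0,"ay":0,"az":0,"jaw":-1},{"tx":-45,"ty":-13,"tz":0,"ax":0,"ay":0,"az":0,"jaw":-1},{"tx":-40,"ty":-13,"tz":30,"ax":0,"ay":0,"az":0,"jaw":-1},{"tx":-24,"ty":-1,"tz":40,"ax":0,"ay":0,"az":0,"jaw":-1},{"tx":0,"ty":0,"tz":0,"ax":0,"ay":0,"az":0,"jaw":-1}]'
python3 - <<'E'
from h import *
s,c,T,P=wlook('black_bung',40,'w4.png'); disc(P,(446,-416),33,46,40); disc(P,(399,-363),34,48,40)
E
```

```text
time_s: 9.98
eef_pos: [484.9, -260.8, 227.2]
ee_rot: [-0.0, 0.707, 0.707, -0.0]
force: [0.3, -1.0, 0.4]
grip_width: 0.999
grip_force: 0.0
time_s: 10.6
eef_pos: [444.1, -413.4, 154.1]
ee_rot: [-0.003, 0.708, 0.706, 0.0]
force: [0.6, 0.3, 1.2]
grip_width: 0.999
grip_force: 0.0
find (319, 197) 0.62 [ 448.  -415.2   40.1]
origin [319. 191.] 0.61 [ 448.6 -421.3    0. ]
tcp [ 444.1 -413.4  154.1]
disc 1967 circ 450.9 -418.7 24.7 mean [ 450.8 -417.    39.4]
disc 2647 circ 395.8 -364.0 27.7 mean [ 396.  -363.2   40.9]
```

View pics/w4.png

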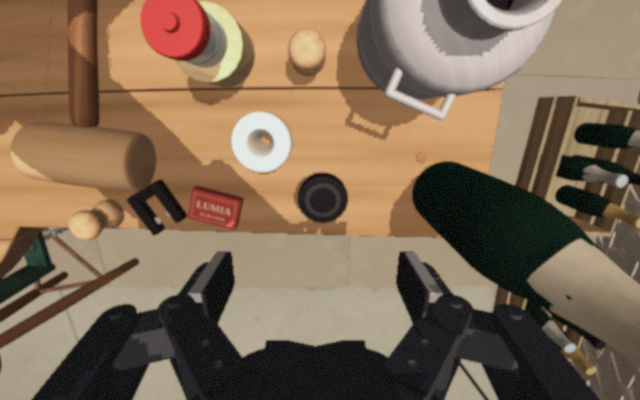

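The black bung is at (322,198), the bored bung at (261,141), and the bottle is well to the right. All clear for grasping the black bung.

```bash
python3 -m jog '[{"tx":-4.5,"ty":6,"tz":40,"ax":0,"ay":0,"az":0,"jaw":-1},{"tx":0,"ty":0,"tz":45,"ax":0,"ay":0,"az":0,"jaw":-1},{"tx":0,"ty":0,"tz":30,"ax":0,"ay":0,"az":0,"jaw":-1},{"tx":0,"ty":0,"tz":15,"ax":0,"ay":0,"az":0,"jaw":-1},{"tx":0,"ty":0,"tz":0,"ax":0,"ay":0,"az":0,"jaw":1}]' 40
python3 -m jog '[{"tx":0,"ty":0,"tz":0,"ax":0,"ay":0,"az":0,"jaw":1},{"tx":0,"ty":0,"tz":0,"ax":0,"ay":0,"az":0,"jaw":1},{"tx":0,"ty":0,"tz":0,"ax":0,"ay":0,"az":0,"jaw":1},{"tx":0,"ty":0,"tz":0,"ax":0,"ay":0,"az":0,"jaw":1},{"tx":0,"ty":0,"tz":0,"ax":0,"ay":0,"az":0,"jaw":1}]'
python3 -m jog '[{"tx":0,"ty":0,"tz":-40,"ax":0,"ay":0,"az":0,"jaw":1},{"tx":0,"ty":0,"tz":-50,"ax":0,"ay":0,"az":0,"jaw":1},{"tx":0,"ty":0,"tz":-50,"ax":0,"ay":0,"az":0,"jaw":1},{"tx":0,"ty":0,"tz":-45,"ax":0,"ay":0,"az":0,"jaw":1},{"tx":0,"ty":0,"tz":0,"ax":0,"ay":0,"az":0,"jaw":1}]'
cat >> h.py <<'E'
def top(r=22,zr=(0,35)):
    s=sense(); c=capture('wrist'); T=c2w(c,s); P=cloud(c,T); p=np.array(s['eef_pos']); Q=P-p
    m=(np.hypot(Q[...,0],Q[...,1])<r)&(Q[...,2]>zr[0])&(Q[...,2]<zr[1]); q=Q[m]
    A=np.c_[q[:,:2],np.ones(len(q))]; w=np.ones(len(q),bool)
    for _ in range(4):
        f=np.linalg.lstsq(A[w],q[w,2],rcond=None)[0]; w=abs(A@f-q[:,2])<2
    print('tcp',p.round(1),'top plane rel tcp (slopes,z)',f.round(3),w.sum())
    n=(abs(np.dot(np.dstack([Q[...,:2],np.ones(Q.shape[:2])]),f)-Q[...,2])<2)&(np.hypot(Q[...,0],Q[...,1])<40); q=Q[n]
    print('x ext',np.percentile(q[:,0],[1,99]).round(1),'y ext',np.percentile(q[:,1],[1,99]).round(1)); return s,c,T,P
E
python3 - <<'E'
from h import *
top()
E
```

```text
time_s: 11.38
eef_pos: [452.0, -417.8, 28.5]
ee_rot: [0.0, 0.707, 0.707, -0.0]
force: [0.3, -0.1, 0.1]
grip_width: 0.818
grip_force: 0.0
time_s: 12.0
eef_pos: [452.1, -418.9, 30.0]
ee_rot: [0.002, 0.707, 0.707, -0.0]
force: [-1.4, 1.6, 5.7]
grip_width: 0.542
grip_force: 40.4
time_s: 12.62
eef_pos: [452.4, -419.1, 217.8]
ee_rot: [0.004, 0.707, 0.707, -0.001]
force: [-0.2, -0.6, -1.1]
grip_width: 0.545
grip_force: 41.7
tcp [ 452.4 -419.1  217.8] top plane rel tcp (slopes,z) [-2.100e-02 -5.000e-03  9.589e+00] 4733
x ext [-25.1  24.3] y ext [-20.5  23.5]
```

```bash
python3 -m jog '[{"tx":32,"ty":17,"tz":0,"ax":0,"ay":0,"az":0,"jaw":1},{"tx":39,"ty":22,"tz":0,"ax":0,"ay":0,"az":0,"jaw":1},{"tx":39,"ty":23,"tz":0,"ax":0,"ay":0,"az":0,"jaw":1},{"tx":39,"ty":23,"tz":0,"ax":0,"ay":0,"az":0,"jaw":1},{"tx":0,"ty":0,"tz":0,"ax":0,"ay":0,"az":0,"jaw":1}]'
python3 - <<'E'
from h import *
s,c,T,P=top(); disc(P,(537,-269.5),145,155,36); disc(P,(537,-269.5),148,152,30)
E
```

```text
time_s: 13.3
eef_pos: [537.3, -266.3, 211.8]
ee_rot: [-0.001, 0.706, 0.708, 0.0]
force: [0.0, -0.4, -1.1]
grip_width: 0.545
grip_force: 41.7
tcp [ 537.3 -266.3  211.8] top plane rel tcp (slopes,z) [-2.900e-02  4.000e-03  9.597e+00] 4716
x ext [-25.2  23.9] y ext [-20.7  23.4]
disc 1066 circ 536.8 -270.7 27.5 mean [ 536.7 -256.1  148.7]
disc 840 circ 537.0 -270.6 27.3 mean [ 536.6 -256.2  149.3]
```

```bash
python3 -m jog '[{"tx":-2.5,"ty":0,"tz":12,"ax":0,"ay":0,"az":0,"jaw":1},{"tx":0,"ty":0,"tz":16,"ax":0,"ay":0,"az":0,"jaw":1},{"tx":0,"ty":0,"tz":12,"ax":0,"ay":0,"az":0,"jaw":1},{"tx":0,"ty":0,"tz":5,"ax":0,"ay":0,"az":0,"jaw":1},{"tx":0,"ty":0,"tz":2,"ax":0,"ay":0,"az":0,"jaw":1}]'
python3 -m jog '[{"tx":0,"ty":0,"tz":2,"ax":0,"ay":0,"az":0,"jaw":1},{"tx":0,"ty":0,"tz":2,"ax":0,"ay":0,"az":0,"jaw":1},{"tx":0,"ty":0,"tz":0,"ax":0,"ay":0,"az":0,"jaw":1}]'
```

```text
time_s: 13.98
eef_pos: [536.5, -271.6, 165.6]
ee_rot: [-0.0, 0.707, 0.707, 0.0]
force: [-1.0, -0.6, -0.9]
grip_width: 0.546
grip_force: 41.7
time_s: 14.35
eef_pos: [536.5, -271.5, 161.8]
ee_rot: [0.0, 0.707, 0.707, 0.0]
force: [-0.1, -0.5, -1.2]
grip_width: 0.545
grip_force: 41.7
```

```bash
python3 -m jog '[{"tx":1,"ty":0.5,"tz":2,"ax":0,"ay":0,"az":0,"jaw":1},{"tx":0,"ty":0,"tz":2,"ax":0,"ay":0,"az":0,"jaw":1},{"tx":0,"ty":0,"tz":2,"ax":0,"ay":0,"az":0,"jaw":1},{"tx":0,"ty":0,"tz":1,"ax":0,"ay":0,"az":0,"jaw":1},{"tx":0,"ty":0,"tz":0,"ax":0,"ay":0,"az":0,"jaw":1}]'
```

```text
time_s: 14.98
eef_pos: [537.1, -270.6, 156.2]
ee_rot: [0.001, 0.707, 0.707, 0.0]
force: [-3.7, 2.9, 8.6]
grip_width: 0.54
grip_force: 42.6
```

```bash
python3 -m jog '[{"tx":0,"ty":0,"tz":1.5,"ax":0,"ay":0,"az":0,"jaw":1},{"tx":0,"ty":0,"tz":0,"ax":0,"ay":0,"az":0,"jaw":1},{"tx":0,"ty":0,"tz":-2,"ax":0,"ay":0,"az":0,"jaw":-1},{"tx":0,"ty":0,"tz":0,"ax":0,"ay":0,"az":0,"jaw":-1},{"tx":0,"ty":0,"tz":0,"ax":0,"ay":0,"az":0,"jaw":-1}]'
python3 -m jog '[{"tx":0,"ty":0,"tz":-20,"ax":0,"ay":0,"az":0,"jaw":1},{"tx":0,"ty":0,"tz":-10,"ax":0,"ay":0,"az":0,"jaw":1},{"tx":0,"ty":0,"tz":0,"ax":0,"ay":0,"az":0,"jaw":1},{"tx":0,"ty":0,"tz":0,"ax":0,"ay":0,"az":0,"jaw":1},{"tx":0,"ty":0,"tz":0,"ax":0,"ay":0,"az":0,"jaw":1}]'
python3 - <<'E'
from h import *
s=sense(); print(s['eef_pos']); c=capture('wrist'); T=c2w(c,s); P=cloud(c,T)
m=(np.hypot(P[...,0]-537,P[...,1]+270)<22)&(abs(P[...,2]-166)<9);q=P[m];A=np.c_[q[:,:2]-[537,-270],np.ones(len(q))];print(len(q),np.linalg.lstsq(A,q[:,2],rcond=None)[0],q.mean(0))
E
```

```text
time_s: 15.6
eef_pos: [536.9, -270.5, 155.0]
ee_rot: [-0.0, 0.707, 0.707, -0.0]
force: [-0.3, -1.1, -0.4]
grip_width: 0.998
grip_force: 0.0
time_s: 16.23
eef_pos: [536.8, -270.4, 184.6]
ee_rot: [-0.001, 0.707, 0.707, -0.0]
force: [0.2, -0.5, 0.6]
grip_width: 0.0
grip_force: 0.0
[ 536.81461025 -270.39544414  184.63182289]
2384 [7.90518322e-04 8.45689370e-03 1.65484363e+02] [ 536.99334519 -263.47074659  165.53957472]
```

Top at 165.5 and level, against 166 nominal. I give it a confirming press, then go to the bored bung.

```bash
python3 -m jog '[{"tx":0,"ty":0,"tz":10,"ax":0,"ay":0,"az":0,"jaw":1},{"tx":0,"ty":0,"tz":7,"ax":0,"ay":0,"az":0,"jaw":1},{"tx":0,"ty":0,"tz":3,"ax":0,"ay":0,"az":0,"jaw":1},{"tx":0,"ty":0,"tz":2,"ax":0,"ay":0,"az":0,"jaw":1},{"tx":0,"ty":0,"tz":0,"ax":0,"ay":0,"az":0,"jaw":1}]'
python3 -m jog '[{"tx":0,"ty":0,"tz":-30,"ax":0,"ay":0,"az":0,"jaw":-1},{"tx":-5,"ty":-20,"tz":-25,"ax":0,"ay":0,"az":0,"jaw":-1},{"tx":-25,"ty":-40,"tz":0,"ax":0,"ay":0,"az":0,"jaw":-1},{"tx":-25,"ty":-40,"tz":0,"ax":0,"ay":0,"az":0,"jaw":-1},{"tx":-39,"ty":-40,"tz":30,"ax":0,"ay":0,"az":0,"jaw":-1}]'
python3 -m jog '[{"tx":0,"ty":0,"tz":30,"ax":0,"ay":0,"az":0,"jaw":-1},{"tx":0,"ty":0,"tz":0,"ax":0,"ay":0,"az":0,"jaw":-1},{"tx":0,"ty":0,"tz":0,"ax":0,"ay":0,"az":0,"jaw":-1}]'
python3 - <<'E'
from h import *
s,c,T,P=wlook('bored_bung',40); disc(P,(396,-363),35,48,40)
E
```

```text
time_s: 16.9
eef_pos: [536.8, -270.4, 165.9]
ee_rot: [0.001, 0.707, 0.707, -0.0]
force: [-8.9, 4.5, 21.3]
grip_width: -0.001
grip_force: 10.5
time_s: 17.52
eef_pos: [397.1, -365.0, 189.9]
ee_rot: [0.002, 0.707, 0.708, -0.0]
force: [0.8, -2.1, -0.9]
grip_width: 1.004
grip_force: 0.0
time_s: 17.9
eef_pos: [398.3, -364.0, 159.8]
ee_rot: [0.001, 0.707, 0.707, -0.0]
force: [0.0, 0.4, 0.4]
grip_width: 0.997
grip_force: 0.0
origin [313. 184.] 0.86 [ 397.  -366.2    0. ]
origin [543.  88.] 0.48 [ 632.7 -263.9    0. ]
tcp [ 398.3 -364.   159.8]
disc 2180 circ 395.3 -364.3 27.6 mean [ 395.1 -363.1   41. ]
```

```bash
python3 -m jog '[{"tx":0,"ty":-2,"tz":40,"ax":0,"ay":0,"az":0,"jaw":-1},{"tx":0,"ty":0,"tz":45,"ax":0,"ay":0,"az":0,"jaw":-1},{"tx":0,"ty":0,"tz":30,"ax":0,"ay":0,"az":0,"jaw":-1},{"tx":0,"ty":0,"tz":14,"ax":0,"ay":0,"az":0,"jaw":-1},{"tx":0,"ty":0,"tz":0,"ax":0,"ay":0,"az":0,"jaw":1}]' 40
python3 -m jog '[{"tx":0,"ty":0,"tz":0,"ax":0,"ay":0,"az":0,"jaw":1},{"tx":0,"ty":0,"tz":0,"ax":0,"ay":0,"az":0,"jaw":1},{"tx":0,"ty":0,"tz":0,"ax":0,"ay":0,"az":0,"jaw":1},{"tx":0,"ty":0,"tz":0,"ax":0,"ay":0,"az":0,"jaw":1},{"tx":0,"ty":0,"tz":0,"ax":0,"ay":0,"az":0,"jaw":1}]'
python3 -m jog '[{"tx":0,"ty":0,"tz":-40,"ax":0,"ay":0,"az":0,"jaw":1},{"tx":0,"ty":0,"tz":-50,"ax":0,"ay":0,"az":0,"jaw":1},{"tx":0,"ty":0,"tz":-55,"ax":0,"ay":0,"az":0,"jaw":1},{"tx":0,"ty":0,"tz":-55,"ax":0,"ay":0,"az":0,"jaw":1},{"tx":0,"ty":0,"tz":0,"ax":0,"ay":0,"az":0,"jaw":1}]'
python3 - <<'E'
from h import *
s,c,T,P=top(26); save(c,'w5.png')
E
```

```text
time_s: 18.68
eef_pos: [395.8, -364.0, 29.9]
ee_rot: [-0.0, 0.707, 0.707, 0.0]
force: [1.0, -0.5, 0.3]
grip_width: 0.815
grip_force: 0.0
time_s: 19.3
eef_pos: [396.2, -364.7, 31.7]
ee_rot: [0.002, 0.707, 0.707, -0.0]
force: [-1.3, 0.7, 5.0]
grip_width: 0.606
grip_force: 40.7
time_s: 19.92
eef_pos: [396.6, -365.2, 235.1]
ee_rot: [0.005, 0.707, 0.707, -0.001]
force: [0.2, -1.1, -1.4]
grip_width: 0.604
grip_force: 42.2
tcp [ 396.6 -365.2  235.1] top plane rel tcp (slopes,z) [ 3.000e-03 -5.000e-03  9.514e+00] 5238
x ext [-25.7  26.4] y ext [-23.6  26.7]
```

View pics/w5.png

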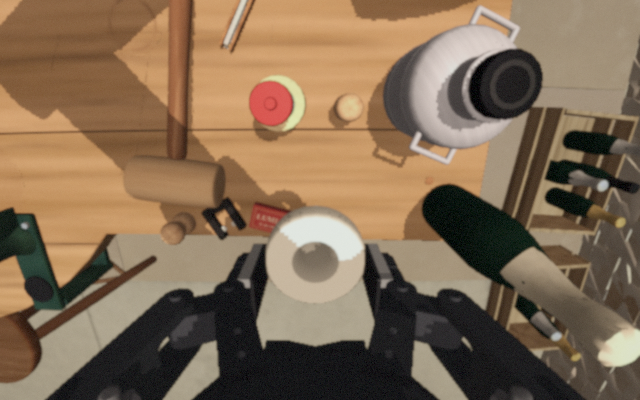

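The bored bung hangs level at (316,255) and the black bung is seated in the can at (505,82). The airlock cap is at (270,104). Next I carry the bung toward the demijohn.

```bash
python3 - <<'E'
from h import *
s=sense(); c=capture('wrist'); T=c2w(c,s); P=cloud(c,T); disc(P,(357,-281),96,108,30); disc(P,(357,-281),46,54,36)
E
python3 -m jog '[{"tx":33,"ty":11,"tz":0,"ax":0,"ay":0,"az":0,"jaw":1},{"tx":43,"ty":15,"tz":0,"ax":0,"ay":0,"az":0,"jaw":1},{"tx":43,"ty":15,"tz":0,"ax":0,"ay":0,"az":0,"jaw":1},{"tx":43,"ty":15,"tz":0,"ax":0,"ay":0,"az":0,"jaw":1},{"tx":43,"ty":15,"tz":0,"ax":0,"ay":0,"az":0,"jaw":1}]'
python3 -m jog '[{"tx":43,"ty":15,"tz":0,"ax":0,"ay":0,"az":0,"jaw":1},{"tx":43,"ty":15,"tz":0,"ax":0,"ay":0,"az":0,"jaw":1},{"tx":35,"ty":12,"tz":0,"ax":0,"ay":0,"az":0,"jaw":1},{"tx":0,"ty":0,"tz":0,"ax":0,"ay":0,"az":0,"jaw":1},{"tx":0,"ty":0,"tz":0,"ax":0,"ay":0,"az":0,"jaw":1}]'
python3 - <<'E'
from h import *
s=sense(); c=capture('wrist'); T=c2w(c,s); P=cloud(c,T); print(s['eef_pos']); disc(P,(542,61),161,169,36); disc(P,(542,61),163,167,36)
E
```

```text
disc 1523 circ 357.4 -284.1 20.5 mean [ 358.1 -283.9  105.1]
disc 786 circ 357.9 -284.4 30.0 mean [ 369.7 -283.7   49.2]
time_s: 20.65
eef_pos: [466.4, -157.2, 228.6]
ee_rot: [-0.001, 0.707, 0.707, -0.0]
force: [0.9, -0.2, -0.6]
grip_width: 0.607
grip_force: 42.2
time_s: 21.28
eef_pos: [508.1, -38.3, 228.9]
ee_rot: [-0.001, 0.707, 0.707, -0.0]
force: [-0.4, -0.2, -0.3]
grip_width: 0.611
grip_force: 42.2
[508.14194483 -38.26440986 228.93050414]
disc 2974 circ 543.1 61.0 30.6 mean [542.5  62.2 163.7]
disc 2209 circ 543.0 60.7 30.0 mean [542.4  62.  164.3]
```

```bash
python3 -m jog '[{"tx":30,"ty":11,"tz":0,"ax":0,"ay":0,"az":0,"jaw":1},{"tx":38,"ty":13,"tz":0,"ax":0,"ay":0,"az":0,"jaw":1},{"tx":30,"ty":10.5,"tz":0,"ax":0,"ay":0,"az":0,"jaw":1},{"tx":0,"ty":0,"tz":0,"ax":0,"ay":0,"az":0,"jaw":1},{"tx":0,"ty":0,"tz":0,"ax":0,"ay":0,"az":0,"jaw":1}]'
```

```text
time_s: 21.95
eef_pos: [542.9, 58.9, 229.5]
ee_rot: [-0.0, 0.707, 0.707, -0.0]
force: [0.2, -0.9, -0.7]
grip_width: 0.607
grip_force: 42.2
```

```bash
python3 -m jog '[{"tx":0,"ty":0,"tz":10,"ax":0,"ay":0,"az":0,"jaw":1},{"tx":0,"ty":0,"tz":15,"ax":0,"ay":0,"az":0,"jaw":1},{"tx":0,"ty":0,"tz":15,"ax":0,"ay":0,"az":0,"jaw":1},{"tx":0,"ty":0,"tz":7,"ax":0,"ay":0,"az":0,"jaw":1},{"tx":0,"ty":0,"tz":0,"ax":0,"ay":0,"az":0,"jaw":1}]'
```

```text
time_s: 22.58
eef_pos: [542.9, 60.0, 182.2]
ee_rot: [-0.0, 0.707, 0.707, -0.0]
force: [-0.4, 0.5, 0.2]
grip_width: 0.608
grip_force: 42.2
```

```bash
python3 -m jog '[{"tx":0,"ty":0,"tz":4,"ax":0,"ay":0,"az":0,"jaw":1},{"tx":0,"ty":0,"tz":3,"ax":0,"ay":0,"az":0,"jaw":1},{"tx":0,"ty":0,"tz":2,"ax":0,"ay":0,"az":0,"jaw":1},{"tx":0,"ty":0,"tz":2,"ax":0,"ay":0,"az":0,"jaw":1},{"tx":0,"ty":0,"tz":0,"ax":0,"ay":0,"az":0,"jaw":1}]'
```

```text
time_s: 23.2
eef_pos: [543.0, 60.1, 171.6]
ee_rot: [-0.0, 0.707, 0.707, -0.0]
force: [-0.4, -0.5, -0.8]
grip_width: 0.604
grip_force: 42.2
```

```bash
python3 -m jog '[{"tx":0,"ty":0,"tz":1,"ax":0,"ay":0,"az":0,"jaw":1},{"tx":0,"ty":0,"tz":1,"ax":0,"ay":0,"az":0,"jaw":1},{"tx":0,"ty":0,"tz":1,"ax":0,"ay":0,"az":0,"jaw":1},{"tx":0,"ty":0,"tz":0,"ax":0,"ay":0,"az":0,"jaw":1}]'
```

```text
time_s: 23.7
eef_pos: [543.3, 60.1, 170.6]
ee_rot: [0.001, 0.707, 0.707, 0.0]
force: [-6.8, 0.7, 13.3]
grip_width: 0.608
grip_force: 43.6
```

```bash
python3 -m jog '[{"tx":0,"ty":0,"tz":-2,"ax":0,"ay":0,"az":0,"jaw":-1},{"tx":0,"ty":0,"tz":0,"ax":0,"ay":0,"az":0,"jaw":-1},{"tx":0,"ty":0,"tz":0,"ax":0,"ay":0,"az":0,"jaw":-1},{"tx":0,"ty":0,"tz":-40,"ax":0,"ay":0,"az":0,"jaw":-1},{"tx":0,"ty":0,"tz":-40,"ax":0,"ay":0,"az":0,"jaw":-1}]'
python3 -m jog '[{"tx":0,"ty":0,"tz":-20,"ax":0,"ay":0,"az":0,"jaw":-1},{"tx":0,"ty":0,"tz":0,"ax":0,"ay":0,"az":0,"jaw":-1},{"tx":0,"ty":0,"tz":0,"ax":0,"ay":0,"az":0,"jaw":-1}]'
python3 - <<'E'
from h import *
s=sense(); print(s['eef_pos']); c=capture('wrist'); T=c2w(c,s); P=cloud(c,T); save(c,'w6.png')
disc(P,(543,61),177,187,32)
d=np.hypot(P[...,0]-543,P[...,1]-61)
m=(d<26)&(abs(P[...,2]-181)<4);q=P[m];A=np.c_[q[:,:2]-[543,61],np.ones(len(q))];print(len(q),np.linalg.lstsq(A,q[:,2],rcond=None)[0])
m=(d<20)&(P[...,2]<177)&(P[...,2]>168);q=P[m]; print('hole',cv2.minEnclosingCircle(q[:,:2].astype(np.float32)))
E
```

```text
time_s: 24.32
eef_pos: [542.9, 60.0, 251.4]
ee_rot: [-0.0, 0.707, 0.707, -0.0]
force: [0.1, -0.3, 0.4]
grip_width: 1.001
grip_force: 0.0
time_s: 24.7
eef_pos: [542.7, 60.1, 269.4]
ee_rot: [-0.001, 0.707, 0.707, -0.001]
force: [0.5, 0.4, -0.3]
grip_width: 1.003
grip_force: 0.0
[542.69322892  60.10617441 269.37520562]
disc 2539 circ 543.2 60.3 27.6 mean [543.2  61.7 180.2]
2291 [3.12165478e-04 1.31433887e-03 1.80332472e+02]
hole ((543.15771484375, 59.974647521972656), 11.106291770935059)
```

View pics/w6.png

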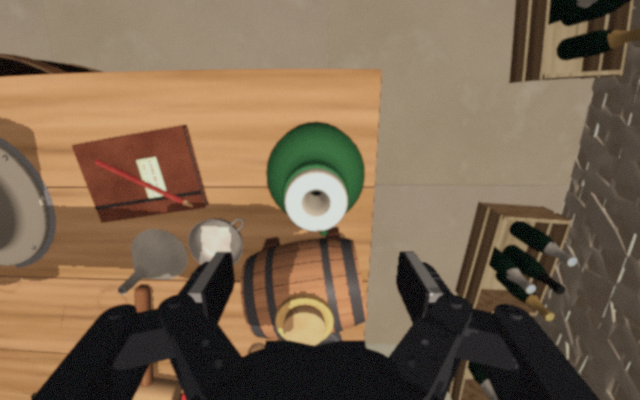

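The bored bung sits level in the demijohn at (316,200), with its hole at (543.1,60.2), and the beech bung is in the cask at (305,320). Now the airlock.

```bash
python3 -m jog '[{"tx":-28,"ty":-15,"tz":0,"ax":0,"ay":0,"az":0,"jaw":-1},{"tx":-40,"ty":-21.5,"tz":0,"ax":0,"ay":0,"az":0,"jaw":-1},{"tx":-40,"ty":-21.5,"tz":0,"ax":0,"ay":0,"az":0,"jaw":-1},{"tx":-40,"ty":-21.5,"tz":0,"ax":0,"ay":0,"az":0,"jaw":-1},{"tx":-40,"ty":-21.5,"tz":0,"ax":0,"ay":0,"az":0,"jaw":-1}]'
python3 -m jog '[{"tx":-40,"ty":-21.5,"tz":0,"ax":0,"ay":0,"az":0,"jaw":-1},{"tx":-40,"ty":-21.5,"tz":10,"ax":0,"ay":0,"az":0,"jaw":-1},{"tx":-40,"ty":-21.5,"tz":20,"ax":0,"ay":0,"az":0,"jaw":-1},{"tx":-36,"ty":-19.5,"tz":30,"ax":0,"ay":0,"az":0,"jaw":-1},{"tx":0,"ty":0,"tz":0,"ax":0,"ay":0,"az":0,"jaw":-1}]'
python3 -m jog '[{"tx":0,"ty":0,"tz":0,"ax":0,"ay":0,"az":0,"jaw":-1},{"tx":0,"ty":0,"tz":0,"ax":0,"ay":0,"az":0,"jaw":-1}]'
python3 - <<'E'
from h import *
s,c,T,P=wlook('airlock',106); disc(P,(357.5,-284),97,108,30); disc(P,(357.5,-284),46,54,36)
E
```

```text
time_s: 25.38
eef_pos: [441.0, -128.9, 269.8]
ee_rot: [-0.001, 0.707, 0.707, -0.0]
force: [0.5, -0.8, 0.2]
grip_width: 1.003
grip_force: 0.0
time_s: 26.0
eef_pos: [356.3, -284.6, 208.0]
ee_rot: [-0.003, 0.708, 0.706, 0.0]
force: [-0.5, 0.3, 0.4]
grip_width: 0.998
grip_force: 0.0
time_s: 26.25
eef_pos: [358.7, -283.4, 211.3]
ee_rot: [0.001, 0.707, 0.708, -0.0]
force: [-0.4, -0.2, 0.1]
grip_width: 1.0
grip_force: 0.0
find (311, 194) 0.65 [ 355.8 -279.2  109.2]
origin [312. 176.] 0.94 [ 355.9 -288.2    0. ]
tcp [ 358.7 -283.4  211.3]
disc 1390 circ 356.8 -284.5 20.5 mean [ 356.7 -282.7  105.1]
disc 858 circ 356.6 -284.4 29.8 mean [ 356.9 -271.7   49.3]
```

```bash
python3 -m jog '[{"tx":-1,"ty":-1.5,"tz":30,"ax":0,"ay":0,"az":0,"jaw":-1},{"tx":0,"ty":0,"tz":40,"ax":0,"ay":0,"az":0,"jaw":-1},{"tx":0,"ty":0,"tz":40,"ax":0,"ay":0,"az":0,"jaw":-1},{"tx":0,"ty":0,"tz":30,"ax":0,"ay":0,"az":0,"jaw":-1},{"tx":0,"ty":0,"tz":14,"ax":0,"ay":0,"az":0,"jaw":-1}]' 40
python3 -m jog '[{"tx":0,"ty":0,"tz":0,"ax":0,"ay":0,"az":0,"jaw":-1},{"tx":0,"ty":0,"tz":0,"ax":0,"ay":0,"az":0,"jaw":1},{"tx":0,"ty":0,"tz":0,"ax":0,"ay":0,"az":0,"jaw":1},{"tx":0,"ty":0,"tz":0,"ax":0,"ay":0,"az":0,"jaw":1},{"tx":0,"ty":0,"tz":0,"ax":0,"ay":0,"az":0,"jaw":1}]'
python3 -m jog '[{"tx":0,"ty":0,"tz":0,"ax":0,"ay":0,"az":0,"jaw":1},{"tx":0,"ty":0,"tz":0,"ax":0,"ay":0,"az":0,"jaw":1}]'
```

```text
time_s: 27.02
eef_pos: [356.5, -284.4, 55.7]
ee_rot: [-0.001, 0.707, 0.707, 0.0]
force: [0.9, 0.2, 0.5]
grip_width: 0.999
grip_force: 0.0
time_s: 27.65
eef_pos: [356.8, -285.2, 57.5]
ee_rot: [0.001, 0.707, 0.707, -0.0]
force: [-2.3, 0.8, 5.1]
grip_width: 0.436
grip_force: 39.7
time_s: 27.9
eef_pos: [356.8, -285.3, 57.5]
ee_rot: [0.001, 0.707, 0.707, -0.0]
force: [-1.3, 1.0, 5.8]
grip_width: 0.435
grip_force: 39.7
```

```bash
python3 -m jog '[{"tx":0,"ty":0,"tz":-20,"ax":0,"ay":0,"az":0,"jaw":1},{"tx":0,"ty":0,"tz":-40,"ax":0,"ay":0,"az":0,"jaw":1},{"tx":0,"ty":0,"tz":-50,"ax":0,"ay":0,"az":0,"jaw":1},{"tx":0,"ty":0,"tz":-50,"ax":0,"ay":0,"az":0,"jaw":1},{"tx":0,"ty":0,"tz":-45,"ax":0,"ay":0,"az":0,"jaw":1}]'
python3 -m jog '[{"tx":0,"ty":0,"tz":0,"ax":0,"ay":0,"az":0,"jaw":1},{"tx":0,"ty":0,"tz":0,"ax":0,"ay":0,"az":0,"jaw":1}]'
python3 - <<'E'
from h import *
s,c,T,P=top(19,(40,60)); save(c,'w7.png')
E
```

```text
time_s: 28.52
eef_pos: [356.5, -284.8, 263.9]
ee_rot: [0.001, 0.707, 0.707, -0.0]
force: [0.1, 0.4, -1.1]
grip_width: 0.437
grip_force: 40.2
time_s: 28.78
eef_pos: [356.3, -284.6, 261.0]
ee_rot: [-0.001, 0.707, 0.707, 0.0]
force: [-0.6, 0.0, -1.5]
grip_width: 0.434
grip_force: 40.2
tcp [ 356.3 -284.6  261. ] top plane rel tcp (slopes,z) [-0.000e+00  4.000e-03  4.783e+01] 4852
x ext [-34.9  35.1] y ext [-15.2  20.7]
```

View pics/w7.png

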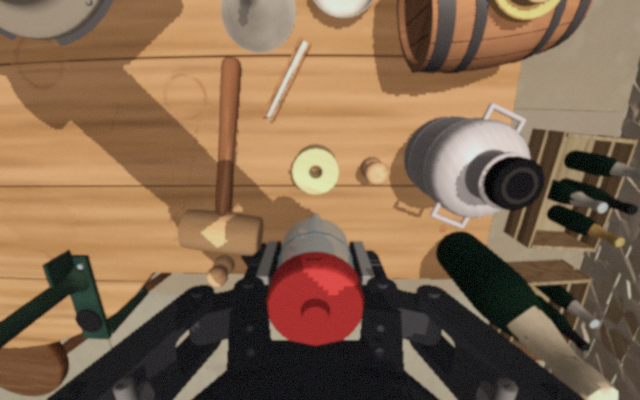

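The airlock is held upright (cap at (315,300), stem tip at (315,215)), with its origin about 54 mm below the TCP. I carry it to the demijohn.

```bash
python3 -m jog '[{"tx":25,"ty":13,"tz":0,"ax":0,"ay":0,"az":0,"jaw":1},{"tx":40,"ty":21.8,"tz":0,"ax":0,"ay":0,"az":0,"jaw":1},{"tx":40,"ty":21.8,"tz":0,"ax":0,"ay":0,"az":0,"jaw":1},{"tx":40,"ty":21.8,"tz":0,"ax":0,"ay":0,"az":0,"jaw":1},{"tx":40,"ty":21.8,"tz":0,"ax":0,"ay":0,"az":0,"jaw":1}]'
python3 -m jog '[{"tx":40,"ty":21.8,"tz":0,"ax":0,"ay":0,"az":0,"jaw":1},{"tx":40,"ty":21.8,"tz":0,"ax":0,"ay":0,"az":0,"jaw":1},{"tx":40,"ty":21.8,"tz":0,"ax":0,"ay":0,"az":0,"jaw":1},{"tx":25,"ty":13,"tz":0,"ax":0,"ay":0,"az":0,"jaw":1},{"tx":14,"ty":8,"tz":0,"ax":0,"ay":0,"az":0,"jaw":1}]'
python3 -m jog '[{"tx":0,"ty":0,"tz":0,"ax":0,"ay":0,"az":0,"jaw":1},{"tx":0,"ty":0,"tz":0,"ax":0,"ay":0,"az":0,"jaw":1}]'
```

```text
time_s: 29.45
eef_pos: [457.0, -98.4, 260.5]
ee_rot: [-0.001, 0.707, 0.707, -0.0]
force: [0.3, -0.2, -0.1]
grip_width: 0.437
grip_force: 40.2
time_s: 30.08
eef_pos: [543.2, 60.2, 260.4]
ee_rot: [-0.001, 0.707, 0.708, -0.001]
force: [0.1, -0.7, -1.4]
grip_width: 0.434
grip_force: 40.2
time_s: 30.32
eef_pos: [542.9, 58.2, 261.5]
ee_rot: [-0.0, 0.707, 0.707, -0.0]
force: [0.2, -0.1, -0.5]
grip_width: 0.43
grip_force: 40.2
```

```bash
python3 -m jog '[{"tx":1,"ty":0,"tz":10,"ax":0,"ay":0,"az":0,"jaw":1},{"tx":0,"ty":0,"tz":0,"ax":0,"ay":0,"az":0,"jaw":1}]'
python3 - <<'E'
from h import *
s=sense(); c=capture('wrist'); T=c2w(c,s); P=cloud(c,T); print(s['eef_pos']); p=np.array(s['eef_pos']); Q=P-p
cv2.imwrite('pics/w8.png',cv2.resize(np.ascontiguousarray(c['color'][140:340,215:415,::-1]),None,fx=3,fy=3))
for z in range(-52,-8,6):
    m=(np.hypot(Q[...,0],Q[...,1])<15)&(abs(Q[...,2]-z)<3); q=Q[m]
    if len(q): print(z,len(q),'x',q[:,0].min().round(1),q[:,0].max().round(1),np.median(q[:,0]).round(1),'ymax',np.percentile(q[:,1],95).round(1))
E
```

```text
time_s: 30.58
eef_pos: [542.6, 59.6, 250.7]
ee_rot: [-0.001, 0.707, 0.707, -0.001]
force: [-0.3, -0.3, -1.2]
grip_width: 0.44
grip_force: 40.2
[542.64320543  59.63918415 250.73645756]
-52 13 x -3.2 3.4 0.4 ymax 5.1
-46 20 x -3.8 4.0 0.1 ymax 5.7
-40 12 x -2.3 2.5 0.1 ymax 6.1
```

View pics/w8.png

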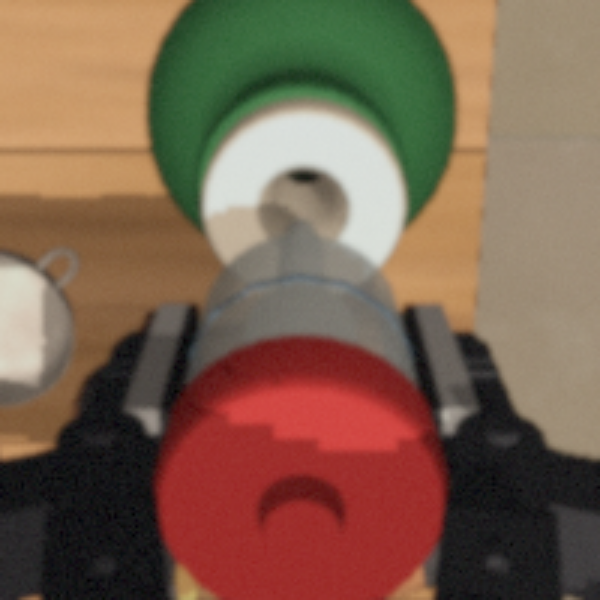

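The stem tip (crop 300,225) is in line with the hole (crop 303,205), and the numbers agree within 0.5 mm. I lower it.

```bash
python3 -m jog '[{"tx":-0.3,"ty":0.3,"tz":8,"ax":0,"ay":0,"az":0,"jaw":1},{"tx":0,"ty":0,"tz":8,"ax":0,"ay":0,"az":0,"jaw":1},{"tx":0,"ty":0,"tz":8,"ax":0,"ay":0,"az":0,"jaw":1},{"tx":0,"ty":0,"tz":5,"ax":0,"ay":0,"az":0,"jaw":1},{"tx":0,"ty":0,"tz":0,"ax":0,"ay":0,"az":0,"jaw":1}]'
```

```text
time_s: 31.25
eef_pos: [543.4, 59.8, 222.3]
ee_rot: [-0.0, 0.707, 0.707, -0.0]
force: [0.5, 0.7, -0.6]
grip_width: 0.429
grip_force: 40.2
```

```bash
python3 -m jog '[{"tx":0,"ty":0,"tz":5,"ax":0,"ay":0,"az":0,"jaw":1},{"tx":0,"ty":0,"tz":5,"ax":0,"ay":0,"az":0,"jaw":1},{"tx":0,"ty":0,"tz":5,"ax":0,"ay":0,"az":0,"jaw":1},{"tx":0,"ty":0,"tz":0,"ax":0,"ay":0,"az":0,"jaw":1}]'
```

```text
time_s: 31.75
eef_pos: [543.3, 59.8, 207.3]
ee_rot: [-0.0, 0.707, 0.707, -0.0]
force: [-0.3, 1.3, -0.2]
grip_width: 0.435
grip_force: 40.2
```

```bash
python3 -m jog '[{"tx":0,"ty":0,"tz":5,"ax":0,"ay":0,"az":0,"jaw":1},{"tx":0,"ty":0,"tz":5,"ax":0,"ay":0,"az":0,"jaw":1},{"tx":0,"ty":0,"tz":4,"ax":0,"ay":0,"az":0,"jaw":1},{"tx":0,"ty":0,"tz":2,"ax":0,"ay":0,"az":0,"jaw":1},{"tx":0,"ty":0,"tz":0,"ax":0,"ay":0,"az":0,"jaw":1}]'
```

```text
time_s: 32.38
eef_pos: [543.4, 59.7, 191.6]
ee_rot: [-0.0, 0.707, 0.707, -0.0]
force: [0.6, -1.0, -0.6]
grip_width: 0.435
grip_force: 40.2
```

```bash
python3 -m jog '[{"tx":0,"ty":0,"tz":1.5,"ax":0,"ay":0,"az":0,"jaw":1},{"tx":0,"ty":0,"tz":1.5,"ax":0,"ay":0,"az":0,"jaw":1},{"tx":0,"ty":0,"tz":1,"ax":0,"ay":0,"az":0,"jaw":1},{"tx":0,"ty":0,"tz":0,"ax":0,"ay":0,"az":0,"jaw":1}]'
```

```text
time_s: 32.88
eef_pos: [543.5, 59.8, 188.5]
ee_rot: [0.0, 0.707, 0.707, 0.0]
force: [-2.7, -1.0, 6.3]
grip_width: 0.435
grip_force: 40.6
```

```bash
python3 -m jog '[{"tx":0,"ty":0,"tz":1,"ax":0,"ay":0,"az":0,"jaw":1},{"tx":0,"ty":0,"tz":0,"ax":0,"ay":0,"az":0,"jaw":1},{"tx":0,"ty":0,"tz":-1,"ax":0,"ay":0,"az":0,"jaw":-1},{"tx":0,"ty":0,"tz":0,"ax":0,"ay":0,"az":0,"jaw":-1},{"tx":0,"ty":0,"tz":0,"ax":0,"ay":0,"az":0,"jaw":-1}]'
python3 -m jog '[{"tx":0,"ty":0,"tz":-20,"ax":0,"ay":0,"az":0,"jaw":-1},{"tx":0,"ty":0,"tz":-40,"ax":0,"ay":0,"az":0,"jaw":-1},{"tx":0,"ty":0,"tz":-40,"ax":0,"ay":0,"az":0,"jaw":-1},{"tx":0,"ty":0,"tz":-30,"ax":0,"ay":0,"az":0,"jaw":-1},{"tx":0,"ty":0,"tz":0,"ax":0,"ay":0,"az":0,"jaw":-1}]'
python3 - <<'E'
from h import *
s=sense(); c=capture('wrist'); T=c2w(c,s); P=cloud(c,T); print(s['eef_pos'],s['force'])
disc(P,(543,60),232,240,30)
c=capture('side'); P=cloud(c,c2w(c)); disc(P,(543,60),228,242,30)
cv2.imwrite('pics/s9.png',cv2.resize(np.ascontiguousarray(c['color'][130:290,160:480,::-1]),None,fx=2.5,fy=2.5))
E
```

```text
time_s: 33.5
eef_pos: [543.5, 59.7, 187.5]
ee_rot: [-0.0, 0.707, 0.707, -0.0]
force: [-0.2, -0.2, -0.4]
grip_width: 0.996
grip_force: 0.0
time_s: 34.12
eef_pos: [544.1, 59.7, 319.6]
ee_rot: [0.002, 0.707, 0.707, 0.001]
force: [0.3, -0.7, -0.2]
grip_width: 1.005
grip_force: 0.0
[544.05807848  59.70002759 319.58102691] [ 0.26502116 -0.68834502 -0.24770516]
disc 1639 circ 543.6 60.7 20.3 mean [543.7  62.  236.4]
disc 336 circ 545.4 60.4 20.6 mean [548.4  59.7 235.6]
```

View pics/s9.png

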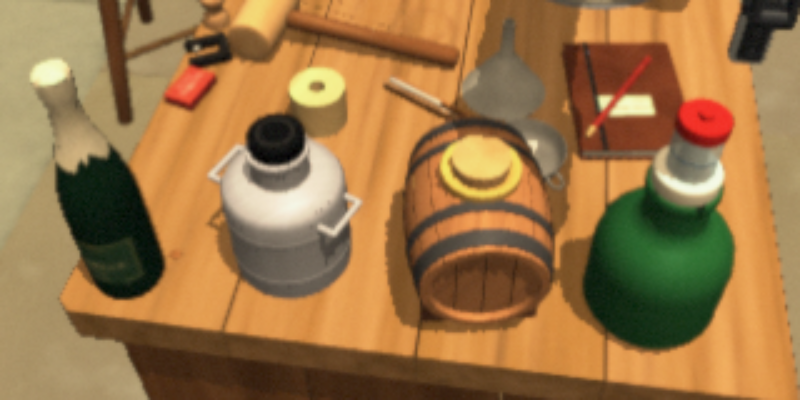

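Everything is in place: the black bung is in the can at (275,140) and the beech bung in the cask at (482,160). The airlock and bored bung are on the demijohn at (695,150), and the bottle is standing.

```bash
python3 -c "
from rig import finish_job; print(finish_job())"
```

```text
the job is handed in; nothing more can be done
None
```

I handed the job in at about 34 s: all three bungs are home and upright, the airlock is seated on the bored bung in the demijohn, nothing is held, and the bottle is still standing.

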